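Fetch the pink paint from the bottle drawer

TASK

Pull the drawer of the little paint chest all the way out to its stop, take out the pink paint bottle and stand it upright, wholly on the round cork coaster, setting it down rather than dropping it. Then push the drawer fully shut without slamming it. Keep the pink bottle upright all the way, leave the yellow and blue bottles standing in their cells and do not disturb the clear cup.

Things in the scene. Friction and masses are not known exactly. Their poses are not given: they have to be found in the camera images.
- chest: Fixed light-wood chest, 240 deep (its x) x 210 wide (its y) x 128 mm tall, one drawer with a teal front. Origin: centre of its underside, on the table. Its x points from the front to the back: the drawer opens towards -x; z up. When shut, the drawer front (15 mm thick, z = 4 to 112 mm) spans x = -120 to -105 mm; the shell starts at -105 mm. Paper on top is decoration.
- drawer (a joint): The drawer's slide in m: 0 = fully shut, 0.15 = pulled out to its stop; it may start up to 10 mm ajar. Slides with about 2 N of friction and stays where it is left. Side walls 34 mm high.
- drawer_cells (a point): Middle of the drawer's middle cell, on its floor 18 mm above the table; axes as the chest's. Three cells in a row along y, centres 57 mm apart, each 53 (y) x 56 mm (x), walls 18 mm high, one bottle in each. Drawer at its stop: 72 mm from here to the front's inner face, 78 mm to the chest's shell, so fingers fit ahead of and behind a bottle, but only about 21 mm lies between bottles.
- drawer_handle (a point): Middle of the straight steel handle bar on the drawer front: 12 mm thick, 110 mm long along the chest's y, level, 102 mm above the table, 50 mm out from the front (44 mm clear behind the bar); two posts at 48 mm either side of the middle. Moves with the drawer. Axes as the chest's.
- pink_center (a point): The pink squeeze bottle with paper label, standing in one of the three drawer cells (which one varies): the point on its axis 39 mm above its underside. 36 mm diameter up to 50 mm, then tapering to a nozzle; 78 mm tall, about 70 g. z along its axis. The drawer's floor is 18 mm above the table.
- yellow_center (a point): The yellow bottle, same shape, in another cell; same point as for pink.
- blue_center (a point): The blue bottle, same shape, in another cell; same point as for pink.
- coaster: Round cork coaster fixed on the table beside the chest, to the left or right (varies), 90 mm diameter, 5 mm thick. Origin: centre of its underside, at table height; its top is 5 mm above.
- cup: Clear plastic cup standing on the table on the other side, 74 mm rim diameter, 80 mm tall. Origin: centre of its underside. To be left alone.
Not all that is in view belongs to the job. What is meant by the coaster is not black or purple, and is the larger of those in its own colour.

How it is judged:
By the outcome, as a careful person would: the job done as asked, in the order asked, and still so for the second after the job is handed in, with the robot touching nothing.
It also fails if it takes over 64 s, if anything falls off the work surface, if the arm or the gripper's body presses on something with over 40 N, if the wrist force passes 120 N, or if a joint passes its speed limit or range.

ROBOT

A 6-joint arm with a two-finger parallel gripper is mounted at the origin on the work surface. World frame = base frame: x ahead of the robot, y to its left, z up, the work surface at z = 0. Lengths are in m, angles in rad, forces in N, time in s.
With the tool pointing down it reaches from about 0.25 to 0.775 m from the base axis. Payload 4 kg.
Tool frame: the origin (TCP) lies at the very end of the fingers, on their centre line; the grasp point (between the pads) lies env.hold_point_z behind it (env.hold_point_z is the distance from the TCP to the grasp point, in m); z points along the fingers, y is the line along which they close (so a half turn about z gives the same grasp; the last joint's range is limited). The gripper opens to 94 mm and grips with 3 to 60 N. Pads are 16 mm wide; open, the fingers measure 119 mm over their backs; the gripper's body (75 mm by 177 mm) begins 78 mm behind the grasp point.
Start: joints at [1.154, 0.087, 1.371, -0, 1.684, -0.103], TCP at [0.17, 0.523, 0.206] pointing down, gripper open.
Joint ranges: [-3.1, 3.1], [-0.76, 2.03], [0.27, 2.55], [-1.08, 4.22], [0.17, 2.65], [-2.57, 2.57]. Speed limits (rad/s): [2.79, 2.79, 3.14, 3.14, 3.14, 3.14].

INTERFACE

Orientations are given as [roll, pitch, yaw] about the fixed x, y, z axes, in that order (R = Rz(yaw) Ry(pitch) Rx(roll)).
In Python, from plant import env gives the robot as it stands.
- The arm moves only by the tool move_arm, never from a script. Its argument "targets" is a list of rows, each a list of 3 entries, a list of its own where there are three numbers: the turn, a rotation vector about the tool's x, y, z in degrees, then the shift along the tool's x, y, z in mm, then the gripper command: -1 is shut, 1 is fully open, values between are in proportion. In form: [[[rx, ry, rz], [x, y, z], claw], ...]. A call has 1 to 8 rows; each row shifts and turns the commanded pose from where the row before left it, along the tool's axes as they then stand; what a row does not reach is not made up. A row lasts 1/12 s, in which the tool goes at most 41.7 mm and 7.16 degrees, less where a joint would pass 70% of its speed; a pose out of reach is approached as far as the arm can. A call with a gripper value outside its range is refused whole. The fingers move at their own pace and stop on an object; "grip_force" is the grip in N (left out, the last holds). Time passes only in rows, so rows that do not move let the fingers close. It gives the time, the measured TCP pose, the force, the opening and the grip force at its end, in the units of the state.
- env.get_state(): the state, without advancing time (a new reading comes with each control period).
- env.camera(name): name is "scene" or "top" or "wrist"; returns a dict with "image" (384x512x3 uint8, red, green, blue), "intrinsics" (3x3 intrinsics, pixels), "dist" ([k1, k2, p1, p2, k3] as OpenCV has them; the pictures are not rectified), "xyz" and "rotation" of the camera in the world. Camera axes: x right, y up, looking along -z (the intrinsics and any distortion apply to the point x, -y, -z); pixel columns grow to the right and rows downward; lengths in m; the calibration is good to about 2 mm. A picture is of the moment at which its call begins. There is no depth.
- env.sign_off(): hands the job in; it is judged then, once.
The state is a dict: "time": time; "joint_positions": joint angles; "joint_velocities": joint speeds; "joint_torque": joint torques, N m; "eef_pos": TCP position; "tool_rot": TCP orientation; "force": force on the tool from outside, world axes, zero at the start; "moment": the same for the moment, N m; "gripper_width": finger opening in m; "grip_force": force on a finger pad.
Only numpy, scipy, OpenCV 4.12 (cv2) and the standard library are available. Lean on these libraries where they do the work, as an engineer would, in place of code of your own. Each camera call takes 0.05 s, during which the arm holds its last target. There are 200 camera calls.

## Working session

There is one attempt and no reset: what is moved stays moved. The work goes in short steps, Python scripts to look and compute and a tool call to move; the robot and the scene stay as the last step left them, time stands still between calls to the robot, and variables do not carry over. Pictures are saved under pics/ and viewed, at most 10 in all, crops included, and the job is handed in when it is done.

Besides the shell and the picture viewer there is one more tool, called after "Emit:" in YAML: its name, and indented under it one key for each argument. move_arm: Moves the arm, as the interface text tells. Its arguments: {"type":"object","properties":{"targets":{"type":"array","items":{"type":"array"}},"grip_force":{"type":"number"}},"required":["targets"]}

```bash
ls; mkdir -p pics; python3 - <<'E'
from plant import env
import cv2
for n in("top","scene"):
    c=env.camera(n); cv2.imwrite(f"pics/{n}0.png",c["image"][:,:,::-1]); print(n,c["intrinsics"].tolist(),c["dist"],c["xyz"],c["rotation"])
print(env.get_state(),env.hold_point_z)
E
```

```text
pics
top [[440.17415872784795, 0.0, 252.2245327153681], [0.0, 440.17415872784795, 191.21953713446885], [0.0, 0.0, 1.0]] [0.00244641 0.         0.         0.         0.        ] [0.32647168 0.01280623 1.42477451] [ 0.22536724  0.0043663  -1.64969221]
scene [[391.04124757392935, 0.0, 254.96855653381877], [0.0, 391.04124757392935, 187.11874477866883], [0.0, 0.0, 1.0]] [-0.09703067  0.          0.          0.          0.        ] [ 0.99782454 -0.62238818  0.86042385] [0.76464021 0.00503472 0.56125379]
{'time': 0.1, 'joint_positions': array([ 1.15391798e+00,  8.79063470e-02,  1.37207603e+00,  6.32261909e-06,
        1.68355643e+00, -1.03076774e-01]), 'joint_velocities': array([-0.00187398, -0.00081886, -0.00444066,  0.0008046 ,  0.00056046,
        0.00062417]), 'joint_torque': array([ 1.77702110e-03, -3.41249943e+01, -3.03302264e+01,  7.19266618e-02,
        3.03795724e-02, -7.92815490e-05]), 'eef_pos': array([0.1695711 , 0.52271313, 0.20442113]), 'tool_rot': array([-3.13965747e+00, -2.06498939e-04,  2.82779159e+00]), 'force': array([ 0.0373138 , -0.05674976, -0.36763899]), 'moment': array([-0.00451028,  0.04407065,  0.00716427]), 'grip_force': 0.0, 'gripper_width': 0.09394108313702747} 0.0188
```

View pics/top0.png

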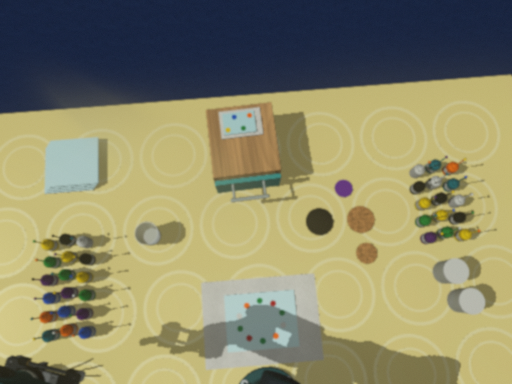

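View pics/scene0.png

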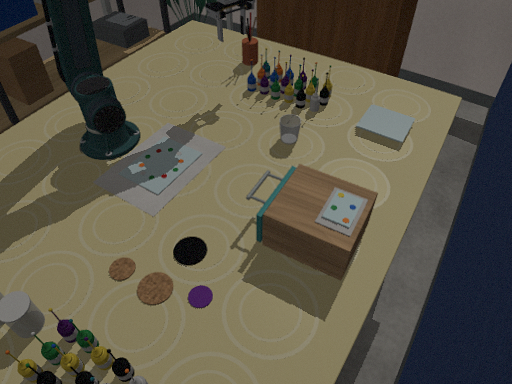

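The top view shows the chest with its teal front at about (247,183) and the handle bar at about (249,198). The coaster, the larger cork disc, is at (361,219), with a smaller cork at (367,253) and black and purple decoys. The cup is at (148,234). In the scene view the handle is at (263,186) and the coaster at (155,288).

```bash
cat > h.py <<'E'
import numpy as np, cv2
from scipy.spatial.transform import Rotation as R
from plant import env
def ray(c,uv):
    p=cv2.undistortPoints(np.array([[uv]],float),c["intrinsics"],c["dist"])[0,0]
    return np.array(c["xyz"]), R.from_euler("xyz",c["rotation"]).as_matrix()@np.array([p[0],-p[1],-1])
def plane(c,uv,z):
    o,d=ray(c,uv); return o+d*(z-o[2])/d[2]
def cross(c1,u1,c2,u2):
    o,d=ray(c1,u1); p,e=ray(c2,u2)
    s=np.linalg.lstsq(np.c_[d,-e],p-o,rcond=None)[0]
    a,b=o+s[0]*d,p+s[1]*e; return (a+b)/2,np.linalg.norm(a-b)
def pix(c,P):
    q=R.from_euler("xyz",c["rotation"]).as_matrix().T@(np.array(P)-c["xyz"])
    return cv2.projectPoints(np.array([[q[0],-q[1],-q[2]]]),np.zeros(3),np.zeros(3),c["intrinsics"],c["dist"])[0][0,0]
def blobs(im,lo,hi,amin=60):
    m=cv2.inRange(cv2.cvtColor(im,cv2.COLOR_RGB2HSV),np.array(lo),np.array(hi))
    cs,_=cv2.findContours(m,cv2.RETR_EXTERNAL,cv2.CHAIN_APPROX_NONE)
    return sorted([k for k in cs if cv2.contourArea(k)>amin],key=cv2.contourArea,reverse=True)
E
python3 - <<'E'
from h import *
T=env.camera("top");S=env.camera("scene")
for n,c,pts in(("top",T,[(361,219),(249,183),(260,140),(249,198)]),("scene",S,[(155,288),(320,210),(277,200),(263,186)])):
    hsv=cv2.cvtColor(c["image"],cv2.COLOR_RGB2HSV)
    print(n,[hsv[y,x].tolist() for x,y in pts])
    for nm,lo,hi in(("cork",(4,80,50),(16,220,220)),("teal",(80,80,30),(100,255,200))):
        for k in blobs(c["image"],lo,hi)[:6]:
            r=cv2.minAreaRect(k); print(nm,cv2.contourArea(k),np.round(r[0],1),np.round(r[1],1),cv2.boxPoints(r).round(1).tolist(), plane(c,r[0],.005).round(3))
a=T["image"][90:210,190:310,::-1];b=S["image"][155:275,235:385,::-1]
cv2.imwrite("pics/c.png",np.hstack([cv2.resize(a,(360,360),interpolation=cv2.INTER_CUBIC),cv2.resize(b,(440,352),interpolation=cv2.INTER_CUBIC)[:360] if 0 else cv2.copyMakeBorder(cv2.resize(b,(440,352),interpolation=cv2.INTER_CUBIC),0,8,0,0,0)]))
E
```

```text
top [[16, 145, 148], [64, 50, 86], [17, 127, 156], [40, 25, 151]]
cork 131.5 [ 66.5 330.5] [11. 15.] [[59.0, 325.0], [74.0, 325.0], [74.0, 336.0], [59.0, 336.0]] [0.257 0.6   0.005]
cork 103.0 [452.1 167.2] [10.4 13.3] [[444.1000061035156, 164.3000030517578], [456.70001220703125, 160.10000610351562], [460.0, 170.0], [447.3999938964844, 174.1999969482422]] [ 0.68  -0.679  0.005]
cork 102.0 [ 46. 317.] [10. 14.] [[39.0, 312.0], [53.0, 312.0], [53.0, 322.0], [39.0, 322.0]] [0.303 0.664 0.005]
teal 182.5 [247.9 179.6] [ 4.8 64.5] [[215.60000610351562, 181.1999969482422], [279.6000061035156, 173.1999969482422], [280.20001220703125, 178.0], [216.1999969482422, 186.0]] [0.692 0.004 0.005]
teal 106.5 [257.5 373.7] [ 8.9 22.2] [[246.10000610351562, 377.1000061035156], [263.3999938964844, 363.29998779296875], [269.0, 370.20001220703125], [251.6999969482422, 384.1000061035156]] [0.086 0.022 0.005]
teal 61.5 [453. 184.] [ 8. 10.] [[448.0, 180.0], [458.0, 180.0], [458.0, 188.0], [448.0, 188.0]] [ 0.623 -0.672  0.005]
scene [[13, 119, 92], [16, 103, 109], [15, 102, 113], [24, 78, 138]]
cork 7936.0
[... 999 characters left out ...]
8999938964844, 66.5999984741211], [370.5, -2.9000000953674316], [388.79998779296875, 0.10000000149011612], [377.20001220703125, 69.69999694824219]] [0.495 1.299 0.005]
teal 589.5 [110.  142.1] [27.4 59.7] [[77.9000015258789, 135.60000610351562], [135.89999389648438, 122.0], [142.1999969482422, 148.6999969482422], [84.0999984741211, 162.3000030517578]] [ 0.014 -0.013  0.005]
teal 305.5 [271.  201.4] [14.4 81.9] [[246.89999389648438, 235.1999969482422], [282.20001220703125, 161.3000030517578], [295.20001220703125, 167.5], [259.79998779296875, 241.39999389648438]] [0.628 0.046 0.005]
teal 116.5 [84.5 86. ] [23. 24.] [[73.0, 98.0], [73.0, 74.0], [96.0, 74.0], [96.0, 98.0]] [-0.363  0.19   0.005]
```

View pics/c.png

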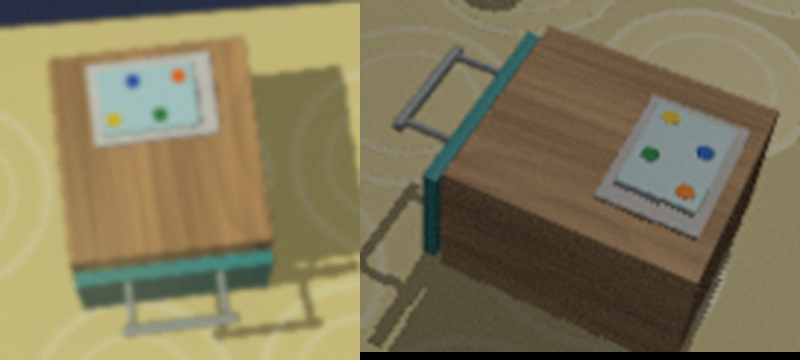

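```bash
python3 - <<'E'
from h import *
T=env.camera("top");S=env.camera("scene")
L=cross(T,(232.3,200.7),S,(269.4,171.4));Rr=cross(T,(268.3,197),S,(248.6,198));print(L,Rr)
for z in(.102,):
    a,b=plane(T,(232.3,200.7),z),plane(T,(268.3,197),z);print("handle top",a,b,(a+b)/2,np.linalg.norm(a-b))
    a2,b2=plane(S,(269.4,171.4),z),plane(S,(248.6,198),z);print("handle sc",(a2+b2)/2,a2,b2)
    d=a-b;print("yaw",np.degrees(np.arctan2(-d[0],d[1])))
P=[plane(T,p,.128) for p in((206.7,110),(271,102.7),(215,179),(280.3,171))]
print("chest",np.round(P,3)); e=(P[0]+P[1]-P[2]-P[3]);f=P[0]-P[1]+P[2]-P[3]
print(np.degrees(np.arctan2(e[1],e[0])),np.degrees(np.arctan2(-f[0],f[1])),np.mean(P,0))
print("coaster",plane(T,(361,219),.005),cross(T,(361,219),S,(154.8,288.3)),"cup",plane(T,(148,236),.04))
s=env.get_state();print(R.from_euler("xyz",s["tool_rot"]).as_matrix().round(3))
E
```

```text
(array([0.6071983 , 0.06035901, 0.10310702]), np.float64(0.007687860086059616)) (array([ 0.61038365, -0.05105394,  0.09905611]), np.float64(0.006847473572436337))
handle top [0.60437462 0.05795993 0.102     ] [ 0.60713545 -0.05314942  0.102     ] [0.60575504 0.00240525 0.102     ] 0.11114364668620458
handle sc [0.61168869 0.00685675 0.102     ] [0.60918597 0.06440297 0.102     ] [ 0.6141914  -0.05068946  0.102     ]
yaw 1.4233846032846424
chest [[ 0.897  0.118  0.128]
 [ 0.905 -0.087  0.128]
 [ 0.67   0.105  0.128]
 [ 0.68  -0.095  0.128]]
2.674285518347253 2.4801025069362437 [0.78808139 0.01002702 0.128     ]
coaster [ 0.5306006  -0.35260595  0.005     ] (array([ 0.5310781 , -0.35215778,  0.0046374 ]), np.float64(0.0013689876833740588)) cup [0.52511902 0.33321497 0.04      ]
[[-0.951  0.309 -0.   ]
 [ 0.309  0.951 -0.001]
 [ 0.    -0.001 -1.   ]]
```

Emit:
move_arm:
  targets:
    - [[0,0,0],[-32,-20,0],1]
    - [[0,0,0],[-32,-20,0],1]
    - [[0,0,0],[-32,-20,0],1]
    - [[0,0,0],[-32,-20,0],1]
    - [[0,0,0],[-32,-20,0],1]
    - [[0,0,0],[-32,-20,0],1]
    - [[0,0,0],[-32,-20,0],1]
    - [[0,0,0],[-32,-20,0],1]

```text
time: 0.97
eef_pos: [0.3647, 0.2904, 0.2057]
tool_rot: [3.141, 0.0, 2.828]
force: [0.3, 1.0, 0.4]
gripper_width: 0.0941
grip_force: 0.0
```

Emit:
move_arm:
  targets:
    - [[0,0,0],[-32,-20,0],1]
    - [[0,0,0],[-32,-20,0],1]
    - [[0,0,0],[-32,-20,0],1]
    - [[0,0,0],[-32,-20,0],1]
    - [[0,0,0],[-32,-20,0],1]
    - [[0,0,0],[-32,-20,0],1]
    - [[0,0,0],[-32,-20,0],1]
    - [[0,0,0],[-32,-20,0],1]

```text
time: 1.63
eef_pos: [0.5589, 0.059, 0.2055]
tool_rot: [3.141, 0.0, 2.827]
force: [0.9, 0.5, 0.1]
gripper_width: 0.094
grip_force: 0.0
```

Emit:
move_arm:
  targets:
    - [[0,0,7],[0,0,0],0.06]
    - [[0,0,7],[0,0,0],0.06]
    - [[0,0,7],[0,0,0],0.06]
    - [[0,0,7],[0,0,0],0.06]
    - [[0,0,7],[0,0,0],0.06]
    - [[0,0,7],[0,0,0],0.06]
    - [[0,0,7],[0,0,0],0.06]
    - [[0,0,7],[0,0,0],0.06]

```text
time: 2.3
eef_pos: [0.558, 0.0608, 0.2054]
tool_rot: [-3.141, -0.0, 1.844]
force: [0.3, -0.3, -0.0]
gripper_width: 0.0504
grip_force: 0.0
```

Emit:
move_arm:
  targets:
    - [[0,0,7],[0,0,0],0.06]
    - [[0,0,6.6],[0,0,0],0.06]
    - [[0,0,0],[0,0,0],0.06]

```text
time: 2.55
eef_pos: [0.5579, 0.0608, 0.2053]
tool_rot: [-3.141, -0.0, 1.611]
force: [0.4, 0.1, 0.2]
gripper_width: 0.0497
grip_force: 0.0
```

```bash
python3 - <<'E'
from h import *
s=env.get_state();print(s["eef_pos"],np.degrees(s["tool_rot"]),s["joint_positions"],R.from_euler("xyz",s["tool_rot"]).as_matrix().round(3))
c=env.camera("wrist");print(c["xyz"],c["rotation"])
cv2.imwrite("pics/w1.png",c["image"][:,:,::-1])
for P in((.608,.06,.102),(.608,-.05,.102)):print(pix(c,P))
E
```

```text
[0.55794917 0.06075051 0.20534018] [-1.79987885e+02 -5.52576239e-03  9.23165943e+01] [ 7.37979302e-03  1.12514164e-01  1.34348159e+00  8.99971205e-05
  1.68581142e+00 -3.30420958e-02] [[-0.04   0.999 -0.   ]
 [ 0.999  0.04   0.   ]
 [ 0.    -0.    -1.   ]]
[0.5538805  0.14280166 0.38431174] [-2.81839566e-01  2.62237403e-04  4.02255092e-02]
[308.40488252 195.54368081]
[298.85051117 294.45971517]
```

View pics/w1.png

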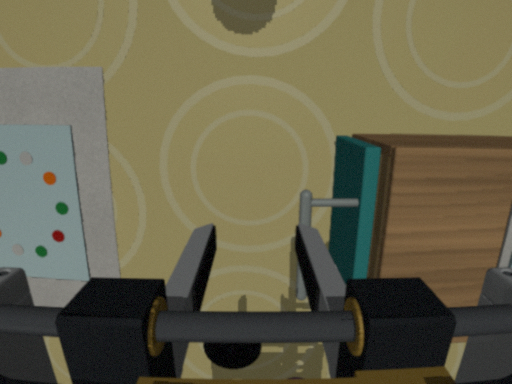

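The wrist view shows the bar from (306,192) to (301,298), which matches my estimate (308,195)–(299,294) to a few mm. I'll go over the bar, descend and grip.

Emit:
move_arm:
  targets:
    - [[0,0,0],[-30,24,0],0.06]
    - [[0,0,0],[-29,24,0],0.06]
    - [[0,0,0],[0,0,30],0.06]
    - [[0,0,0],[0,0,30],0.06]
    - [[0,0,0],[0,0,30],0.06]
    - [[0,0,0],[0,0,30],0.06]
    - [[0,0,0],[0,0,2],0.06]
    - [[0,0,0],[0,0,0],0.06]

```text
time: 3.27
eef_pos: [0.6067, 0.004, 0.0811]
tool_rot: [-3.136, -0.001, 1.615]
force: [0.2, 0.5, 0.8]
gripper_width: 0.0498
grip_force: 0.0
```

Emit:
move_arm:
  targets:
    - [[0,0,0],[0,0,0],-1]
    - [[0,0,0],[0,0,0],-1]
    - [[0,0,0],[0,0,0],-1]
    - [[0,0,0],[0,0,0],-1]
    - [[0,0,0],[0,0,0],-1]
    - [[0,0,0],[0,0,0],-1]
  grip_force: 15

```text
time: 3.77
eef_pos: [0.6088, 0.0038, 0.0843]
tool_rot: [3.14, 0.0, 1.613]
force: [0.7, 0.7, 0.6]
gripper_width: 0.013
grip_force: 0.0
```

Emit:
move_arm:
  targets:
    - [[0,0,0],[0,0,0],-1]
    - [[0,0,0],[0,-8,0],-1]
    - [[0,0,0],[0,-15,0],-1]
    - [[0,0,0],[0,-20,0],-1]
    - [[0,0,0],[0,-20,0],-1]
    - [[0,0,0],[0,-20,0],-1]
    - [[0,0,0],[0,-20,0],-1]
    - [[0,0,0],[0,-15,0],-1]

```text
time: 4.43
eef_pos: [0.4898, -0.0014, 0.0842]
tool_rot: [3.139, 0.001, 1.613]
force: [3.0, 0.2, 1.5]
gripper_width: 0.011
grip_force: 15.0
```

Emit:
move_arm:
  targets:
    - [[0,0,0],[0,-10,0],-1]
    - [[0,0,0],[0,-6,0],-1]
    - [[0,0,0],[0,-4,0],-1]
    - [[0,0,0],[0,-4,0],-1]
    - [[0,0,0],[0,-3,0],-1]
    - [[0,0,0],[0,0,0],-1]

```text
time: 4.93
eef_pos: [0.4646, -0.0025, 0.0842]
tool_rot: [3.139, 0.0, 1.613]
force: [3.1, -0.0, 3.3]
gripper_width: 0.0113
grip_force: 15.0
```

Emit:
move_arm:
  targets:
    - [[0,0,0],[0,-2,0],-1]
    - [[0,0,0],[0,-2,0],-1]
    - [[0,0,0],[0,-2,0],-1]
    - [[0,0,0],[0,0,0],-1]

```text
time: 5.27
eef_pos: [0.4648, -0.0025, 0.0842]
tool_rot: [3.125, 0.0, 1.613]
force: [19.9, 0.0, -8.6]
gripper_width: 0.0115
grip_force: 15.0
```

Emit:
move_arm:
  targets:
    - [[0,0,0],[0,5,0],-1]
    - [[0,0,0],[0,0,0],0.06]
    - [[0,0,0],[0,0,0],0.06]
    - [[0,0,0],[0,0,0],0.06]
    - [[0,0,0],[0,0,0],0.06]
    - [[0,0,0],[0,0,-20],0.06]
    - [[0,0,0],[0,0,-35],0.06]
    - [[0,0,0],[0,0,-40],0.06]

```text
time: 5.93
eef_pos: [0.4598, -0.002, 0.1763]
tool_rot: [-3.133, -0.002, 1.613]
force: [0.0, -0.5, -0.1]
gripper_width: 0.0492
grip_force: 0.0
```

Emit:
move_arm:
  targets:
    - [[0,0,0],[0,0,-40],0.4]
    - [[0,0,0],[-20,35,0],0.4]
    - [[0,0,0],[-20,35,0],0.4]
    - [[0,0,0],[-20,35,0],0.4]
    - [[0,0,0],[-20,35,0],0.4]
    - [[0,0,0],[-20,0,0],0.4]
    - [[0,0,0],[0,0,0],0.4]

```text
time: 6.52
eef_pos: [0.6069, -0.0996, 0.2146]
tool_rot: [-3.135, -0.0, 1.61]
force: [0.2, -0.5, 0.4]
gripper_width: 0.0655
grip_force: 0.0
```

```bash
python3 - <<'E'
from h import *
s=env.get_state();print(s["eef_pos"],s["gripper_width"],s["force"])
T=env.camera("top");c=env.camera("wrist")
w=c["image"][:,:,::-1];t=cv2.resize(T["image"][130:230,190:310,::-1],(288,240),interpolation=cv2.INTER_CUBIC)
cv2.imwrite("pics/w2.png",np.hstack([w,cv2.copyMakeBorder(t,0,144,0,0,0)]))
np.save("w2.npy",c,allow_pickle=True)
E
```

```text
[ 0.60690828 -0.0996133   0.21462613] 0.0655163027729378 [ 0.18740691 -0.45438548  0.4390721 ]
```

View pics/w2.png

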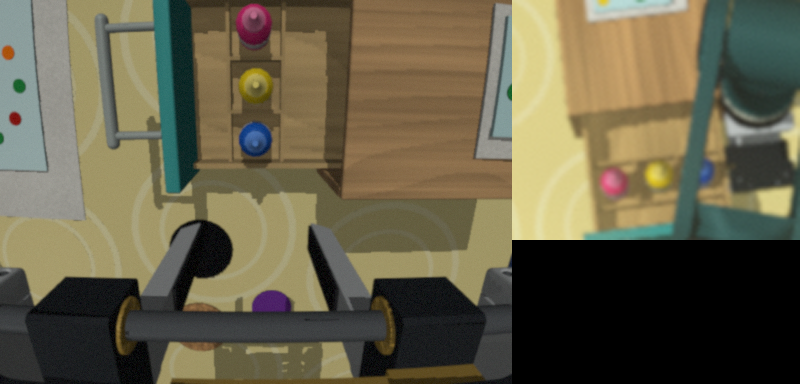

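The wrist view shows the drawer open, with pink at (253,25), yellow at (255,86) and blue at (255,139), so pink is in the +y cell. I'll take a second view from further along y.

Emit:
move_arm:
  targets:
    - [[0,0,0],[35,0,0],0.4]
    - [[0,0,0],[35,0,0],0.4]
    - [[0,0,0],[0,0,0],0.4]
    - [[0,0,0],[0,0,0],0.4]

```text
time: 6.95
eef_pos: [0.6027, -0.0237, 0.2197]
tool_rot: [3.14, -0.0, 1.617]
force: [0.6, -0.3, -0.1]
gripper_width: 0.066
grip_force: 0.0
```

```bash
python3 - <<'E'
from h import *
a=np.load("w2.npy",allow_pickle=True).item();b=env.camera("wrist")
cv2.imwrite("pics/w3.png",b["image"][:,:,::-1])
s=env.get_state();print(s["eef_pos"],s["tool_rot"])
for n,lo,hi in(("pink",(160,90,60),(179,255,255)),("yellow",(23,150,110),(32,255,255)),("blue",(105,120,50),(118,255,255)),("teal",(80,120,40),(95,255,200))):
  for c in(a,b):
    for k in blobs(c["image"],lo,hi,150)[:2]:
        (u,r)=cv2.minEnclosingCircle(k);x,y,w,h=cv2.boundingRect(k)
        m=cv2.moments(k);print(n,cv2.contourArea(k),(x,y,w,h),np.round(u,1),round(r,1),[plane(c,(x+w/2,v),.068)[:2].round(4).tolist() for v in (y,y+h)])
E
```

```text
[ 0.60291309 -0.02508001  0.21949682] [3.14042712e+00 4.77026307e-04 1.61548506e+00]
pink 1131.0 (236, 3, 36, 42) [253.5  23.7] 20.8 [[0.5965, 0.0795], [0.598, 0.0408]]
pink 879.5 (237, 83, 34, 35) [253.5  99.7] 17.6 [[0.5961, 0.0786], [0.5977, 0.0434]]
yellow 331.0 (238, 68, 35, 28) [254.8  84.4] 17.4 [[0.6004, 0.0192], [0.6015, -0.008]]
yellow 363.5 (239, 140, 33, 30) [255.1 156.1] 16.4 [[0.6003, 0.0206], [0.6018, -0.012]]
yellow 160.0 (499, 115, 13, 17) [506.1 123. ] 8.6 [[0.8757, 0.0646], [0.8803, 0.0461]]
blue 784.5 (240, 122, 31, 34) [254.9 138.7] 16.8 [[0.6025, -0.0341], [0.6039, -0.0697]]
blue 724.0 (240, 187, 30, 33) [254.5 203.1] 16.3 [[0.6021, -0.0312], [0.6039, -0.0702]]
teal 5547.5 (154, 0, 43, 192) [167.   95.4] 96.3 [[0.5205, 0.0804], [0.5169, -0.1132]]
teal 5269.5 (158, 48, 41, 193) [165.5 144. ] 96.2 [[0.519, 0.1095], [0.5154, -0.1009]]
```

View pics/w3.png

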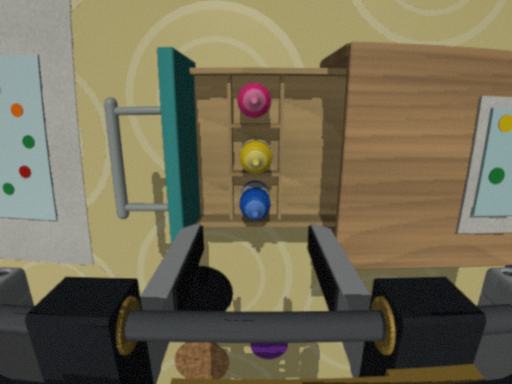

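The second view shows pink at (254,100), yellow at (256,157) and blue at (255,204). I'll triangulate the tip heights next.

```bash
python3 - <<'E'
from h import *
a=np.load("w2.npy",allow_pickle=True).item();b=env.camera("wrist")
print(cross(a,(253,17),b,(256,98)),cross(a,(255.5,84),b,(256,160)),cross(a,(255,143),b,(255,207)))
s=env.get_state();M=R.from_euler("xyz",s["tool_rot"]).as_matrix();print(s["eef_pos"],M.T@(np.array([.597,.061,.0385])-s["eef_pos"])*1000)
E
```

```text
(array([0.59778005, 0.06194323, 0.08728913]), np.float64(0.0026108488050651567)) (array([0.60145762, 0.00224364, 0.09334243]), np.float64(0.0005983546044006354)) (array([ 0.60308871, -0.05581933,  0.06832586]), np.float64(0.0004968290744762812))
[ 0.60307217 -0.02596923  0.21931982] [ 87.25080347  -2.47573668 180.76916895]
```

Emit:
move_arm:
  targets:
    - [[0,0,0],[30,-1,0],0.4]
    - [[0,0,0],[30,-1,0],0.4]
    - [[0,0,0],[27,0,0],0.4]
    - [[0,0,0],[0,0,20],0.4]
    - [[0,0,0],[0,0,30],0.4]
    - [[0,0,0],[0,0,20],0.4]
    - [[0,0,0],[0,0,0],0.4]
    - [[0,0,0],[0,0,0],0.4]

```text
time: 7.72
eef_pos: [0.5971, 0.0596, 0.1474]
tool_rot: [-3.139, -0.0, 1.612]
force: [0.1, 0.7, 0.4]
gripper_width: 0.0656
grip_force: 0.0
```

```bash
python3 - <<'E'
from h import *
s=env.get_state();M=R.from_euler("xyz",s["tool_rot"]).as_matrix();print(s["eef_pos"],np.degrees(s["tool_rot"]),M.T@(np.array([.5975,.0615,.0385])-s["eef_pos"])*1000)
E
```

```text
[0.59708876 0.05958984 0.14742038] [-1.79827160e+02 -1.04166392e-03  9.23532581e+01] [  1.88968259   0.81789337 108.91844509]
```

Emit:
move_arm:
  targets:
    - [[0,0,0],[2,0.5,20],0.4]
    - [[0,0,0],[0,0,30],0.4]
    - [[0,0,0],[0,0,25],0.4]
    - [[0,0,0],[0,0,20],0.4]
    - [[0,0,0],[0,0,14],0.4]
    - [[0,0,0],[0,0,0],0.4]
    - [[0,0,0],[0,0,0],0.4]

```text
time: 8.3
eef_pos: [0.5994, 0.062, 0.0409]
tool_rot: [3.14, -0.0, 1.612]
force: [-0.1, 0.4, -0.2]
gripper_width: 0.0658
grip_force: 0.0
```

Emit:
move_arm:
  targets:
    - [[0,0,0],[0,0,0],0.1]
    - [[0,0,0],[0,0,0],-0.1]
    - [[0,0,0],[0,0,0],-0.2]
    - [[0,0,0],[0,0,0],-0.4]
    - [[0,0,0],[0,0,0],-0.5]
    - [[0,0,0],[0,0,0],-0.5]
    - [[0,0,0],[0,0,0],-0.5]
    - [[0,0,0],[0,0,0],-0.5]
  grip_force: 10

```text
time: 8.97
eef_pos: [0.5988, 0.0625, 0.0403]
tool_rot: [3.141, -0.0, 1.613]
force: [-1.2, 0.2, 4.5]
gripper_width: 0.0356
grip_force: 10.0
```

Emit:
move_arm:
  targets:
    - [[0,0,0],[0,0,-5],-0.5]
    - [[0,0,0],[0,0,-12],-0.5]
    - [[0,0,0],[0,0,-20],-0.5]
    - [[0,0,0],[0,0,-25],-0.5]
    - [[0,0,0],[0,0,-25],-0.5]
    - [[0,0,0],[0,0,-25],-0.5]
    - [[0,0,0],[0,0,-15],-0.5]
    - [[0,0,0],[0,0,0],-0.5]

```text
time: 9.63
eef_pos: [0.6009, 0.0625, 0.1721]
tool_rot: [3.132, 0.0, 1.613]
force: [0.5, 0.5, -0.5]
gripper_width: 0.0359
grip_force: 10.0
```

```bash
python3 - <<'E'
from h import *
s=env.get_state();print(s["eef_pos"],s["gripper_width"],s["grip_force"],s["force"]);c=env.camera("scene");w=env.camera("wrist")
cv2.imwrite("pics/s4.png",np.hstack([cv2.resize(c["image"][110:260,180:380,::-1],(400,300)),cv2.resize(w["image"][:,:,::-1],(400,300))]))
M=R.from_euler("xyz",s["tool_rot"]).as_matrix();print(M.T@(np.array([.531,-.352,0])-s["eef_pos"])*1000)
E
```

```text
[0.60086625 0.06253353 0.1721317 ] 0.035866916373489 9.999688267707825 [ 0.53110149  0.53597671 -0.51813005]
[-411.18153661  -88.93559476  171.37348277]
```

View pics/s4.png

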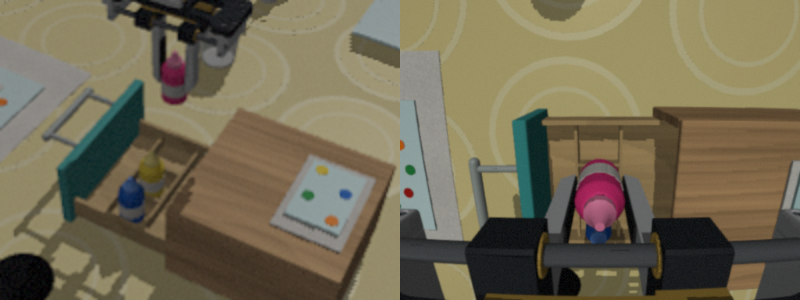

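Pink is held upright, and yellow and blue are standing in their cells. I'll carry it to the coaster.

Emit:
move_arm:
  targets:
    - [[0,0,0],[-15,-3,0],-0.5]
    - [[0,0,0],[-25,-5,0],-0.5]
    - [[0,0,0],[-34,-7.5,0],-0.5]
    - [[0,0,0],[-34,-7.5,0],-0.5]
    - [[0,0,0],[-34,-7.5,0],-0.5]
    - [[0,0,0],[-34,-7.5,0],-0.5]
    - [[0,0,0],[-34,-7.5,0],-0.5]
    - [[0,0,0],[-34,-7.5,0],-0.5]

```text
time: 10.4
eef_pos: [0.5541, -0.1845, 0.1637]
tool_rot: [-3.138, -0.002, 1.613]
force: [1.3, -0.2, -1.1]
gripper_width: 0.0358
grip_force: 10.0
```

Emit:
move_arm:
  targets:
    - [[0,0,0],[-34,-7.5,0],-0.5]
    - [[0,0,0],[-34,-7.5,0],-0.5]
    - [[0,0,0],[-34,-7.5,0],-0.5]
    - [[0,0,0],[-34,-7.5,0],-0.5]
    - [[0,0,0],[-20,-4,10],-0.5]
    - [[0,0,0],[-11,-2,20],-0.5]
    - [[0,0,0],[0,0,30],-0.5]
    - [[0,0,0],[0,0,20],-0.5]

```text
time: 11.07
eef_pos: [0.5245, -0.3517, 0.0812]
tool_rot: [-3.137, -0.005, 1.611]
force: [-0.0, 0.6, -1.2]
gripper_width: 0.036
grip_force: 10.0
```

```bash
python3 - <<'E'
from h import *
s=env.get_state();print(s["eef_pos"],s["gripper_width"],s["tool_rot"]);c=env.camera("scene");T=env.camera("top")
cv2.imwrite("pics/s5.png",np.hstack([cv2.resize(c["image"][180:330,80:280,::-1],(400,300)),cv2.resize(T["image"][140:290,270:470,::-1],(400,300))]))
for n,q in(("s",c),("t",T)):print(pix(q,(.531,-.352,.005)),pix(q,s["eef_pos"]))
M=R.from_euler("xyz",s["tool_rot"]).as_matrix();print(M.T@(np.array([.531,-.352,.0273])-s["eef_pos"])*1000)
E
```

```text
[ 0.52454123 -0.35170021  0.08124994] 0.035972858264020996 [-3.13662903 -0.00453486  1.61097607]
[154.51052136 288.22194264] [146.06846436 270.35932798]
[360.7987265  218.89377573] [366.81567589 216.95719865]
[-0.8036355   6.70920907 53.91420915]
```

View pics/s5.png

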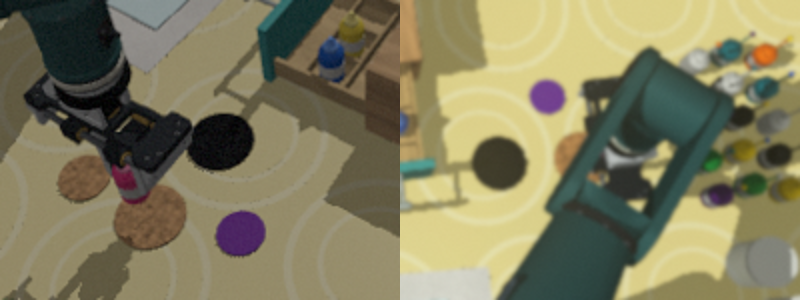

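The bottle hangs over the coaster and is still upright. I'll shift it 6 mm and lower it slowly.

Emit:
move_arm:
  targets:
    - [[0,0,0],[0,6,10],-0.5]
    - [[0,0,0],[0,0,15],-0.5]
    - [[0,0,0],[0,0,12],-0.5]
    - [[0,0,0],[0,0,6],-0.5]
    - [[0,0,0],[0,0,3],-0.5]
    - [[0,0,0],[0,0,0],-0.5]
    - [[0,0,0],[0,0,0],-0.5]
    - [[0,0,0],[0,0,0],-0.5]

```text
time: 11.83
eef_pos: [0.5335, -0.3521, 0.0416]
tool_rot: [3.14, 0.001, 1.613]
force: [-0.2, -0.4, -0.3]
gripper_width: 0.0358
grip_force: 10.0
```

Emit:
move_arm:
  targets:
    - [[0,0,0],[0,0,5],-0.5]
    - [[0,0,0],[0,0,3],-0.5]
    - [[0,0,0],[0,0,2],-0.5]
    - [[0,0,0],[0,0,1],-0.5]
    - [[0,0,0],[0,0,1],-0.5]
    - [[0,0,0],[0,0,0],-0.5]
    - [[0,0,0],[0,0,0],-0.5]

```text
time: 12.42
eef_pos: [0.5329, -0.3517, 0.0284]
tool_rot: [3.142, -0.0, 1.613]
force: [0.5, 0.8, -1.2]
gripper_width: 0.0361
grip_force: 10.0
```

Emit:
move_arm:
  targets:
    - [[0,0,0],[0,0,1],-0.5]
    - [[0,0,0],[0,0,0],-0.5]
    - [[0,0,0],[0,0,0],-0.5]

```text
time: 12.67
eef_pos: [0.5329, -0.3517, 0.0275]
tool_rot: [3.141, -0.0, 1.613]
force: [-1.0, 0.5, -1.2]
gripper_width: 0.036
grip_force: 10.0
```

Emit:
move_arm:
  targets:
    - [[0,0,0],[0,0,0.5],-0.5]
    - [[0,0,0],[0,0,0],-0.5]
    - [[0,0,0],[0,0,0],-0.5]

```text
time: 12.92
eef_pos: [0.533, -0.3518, 0.0274]
tool_rot: [3.141, 0.0, 1.613]
force: [-1.2, 0.4, 0.3]
gripper_width: 0.0356
grip_force: 10.0
```

Emit:
move_arm:
  targets:
    - [[0,0,0],[0,0,0.7],-0.5]
    - [[0,0,0],[0,0,0],-0.5]
    - [[0,0,0],[0,0,0],-0.5]

```text
time: 13.17
eef_pos: [0.533, -0.3518, 0.0273]
tool_rot: [3.141, 0.0, 1.613]
force: [-1.3, 1.2, 6.4]
gripper_width: 0.0362
grip_force: 10.0
```

Emit:
move_arm:
  targets:
    - [[0,0,0],[0,0,0],-0.2]
    - [[0,0,0],[0,0,0],-0.1]
    - [[0,0,0],[0,0,0],0.1]
    - [[0,0,0],[0,0,0],0.3]
    - [[0,0,0],[0,0,0],0.3]
    - [[0,0,0],[0,0,-10],0.3]
    - [[0,0,0],[0,0,-25],0.3]
    - [[0,0,0],[0,0,-35],0.3]

```text
time: 13.83
eef_pos: [0.5309, -0.3501, 0.0934]
tool_rot: [-3.135, -0.005, 1.613]
force: [-0.1, -0.8, -0.0]
gripper_width: 0.0613
grip_force: 0.0
```

Emit:
move_arm:
  targets:
    - [[0,0,0],[0,0,-35],0.3]
    - [[0,0,0],[0,0,-35],0.3]
    - [[0,0,0],[0,0,-20],0.3]
    - [[0,0,0],[30,-25,0],-1]
    - [[0,0,0],[30,-25,0],-1]
    - [[0,0,0],[30,-25,0],-1]
    - [[0,0,0],[30,-25,0],-1]
    - [[0,0,0],[0,0,0],-1]

```text
time: 14.5
eef_pos: [0.4233, -0.2309, 0.1859]
tool_rot: [-3.138, -0.004, 1.615]
force: [0.1, 0.1, -0.5]
gripper_width: 0.0313
grip_force: 0.0
```

```bash
python3 - <<'E'
from h import *
s=env.get_state();print(s["eef_pos"],s["gripper_width"],s["tool_rot"]);c=env.camera("scene");T=env.camera("top")
cv2.imwrite("pics/s6.png",np.hstack([cv2.resize(c["image"][150:330,80:320,::-1],(400,300)),cv2.resize(T["image"][130:280,190:390,::-1],(400,300))]))
for q in(c,T):
  for k in blobs(q["image"],(160,90,60),(179,255,255),30)[:2]:
    x,y,w,h=cv2.boundingRect(k);print(x,y,w,h,plane(q,(x+w/2,y+h/2),.03))
M=R.from_euler("xyz",s["tool_rot"]).as_matrix();print(M.T@(np.array([.400,-.005,.090])-s["eef_pos"])*1000)
E
```

```text
[ 0.42329692 -0.23091909  0.18586182] 0.03131346999581743 [-3.13837487 -0.00375348  1.61508615]
144 272 16 17 [ 0.52529303 -0.34734846  0.03      ]
[226.36760873 -12.96016358  96.75436636]
```

View pics/s6.png

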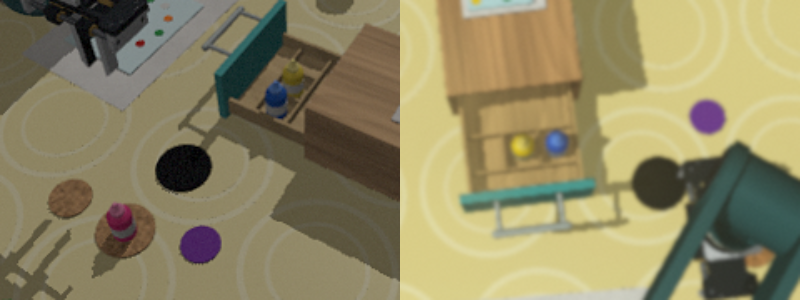

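Pink stands on the coaster at about (120,222) in the left crop, and yellow and blue are undisturbed. Next I'll grip the handle again and push the drawer shut.

Emit:
move_arm:
  targets:
    - [[0,0,0],[36,8,0],0.06]
    - [[0,0,0],[38,9,0],0.06]
    - [[0,0,0],[38,9,0],0.06]
    - [[0,0,0],[38,9,0],0.06]
    - [[0,0,0],[38,9,0],0.06]
    - [[0,0,0],[38,8,0],0.06]
    - [[0,0,0],[0,0,0],0.06]
    - [[0,0,0],[0,0,0],0.06]

```text
time: 15.27
eef_pos: [0.472, -0.0069, 0.187]
tool_rot: [3.14, 0.001, 1.617]
force: [-0.3, -0.0, 0.5]
gripper_width: 0.0494
grip_force: 0.0
```

Emit:
move_arm:
  targets:
    - [[0,0,0],[3,-6,20],0.06]
    - [[0,0,0],[0,0,30],0.06]
    - [[0,0,0],[0,0,30],0.06]
    - [[0,0,0],[0,0,22],0.06]
    - [[0,0,0],[0,0,0],0.06]
    - [[0,0,0],[0,0,0],0.06]

```text
time: 15.77
eef_pos: [0.464, -0.0068, 0.0836]
tool_rot: [-3.139, 0.0, 1.611]
force: [0.2, 0.0, -0.4]
gripper_width: 0.0497
grip_force: 0.0
```

Emit:
move_arm:
  targets:
    - [[0,0,0],[0,0,0],-1]
    - [[0,0,0],[0,0,0],-1]
    - [[0,0,0],[0,0,0],-1]
    - [[0,0,0],[0,0,0],-1]
    - [[0,0,0],[0,0,0],-1]
    - [[0,0,0],[0,0,0],-1]
    - [[0,0,0],[0,0,0],-1]
  grip_force: 15

```text
time: 16.35
eef_pos: [0.4648, -0.0052, 0.0848]
tool_rot: [3.14, 0.0, 1.613]
force: [1.3, -0.2, 0.3]
gripper_width: 0.0112
grip_force: 15.0
```

Pushing 150 mm along +y tool, gently so the bottles stay standing.

Emit:
move_arm:
  targets:
    - [[0,0,0],[0,4,0],-1]
    - [[0,0,0],[0,8,0],-1]
    - [[0,0,0],[0,11,0],-1]
    - [[0,0,0],[0,13,0],-1]
    - [[0,0,0],[0,13,0],-1]
    - [[0,0,0],[0,13,0],-1]
    - [[0,0,0],[0,13,0],-1]
    - [[0,0,0],[0,13,0],-1]

```text
time: 17.02
eef_pos: [0.5539, -0.0013, 0.0848]
tool_rot: [3.141, -0.0, 1.613]
force: [-2.7, -0.3, 5.8]
gripper_width: 0.0114
grip_force: 15.0
```

Emit:
move_arm:
  targets:
    - [[0,0,0],[0,13,0],-1]
    - [[0,0,0],[0,12,0],-1]
    - [[0,0,0],[0,9,0],-1]
    - [[0,0,0],[0,7,0],-1]
    - [[0,0,0],[0,5,0],-1]
    - [[0,0,0],[0,4,0],-1]
    - [[0,0,0],[0,3,0],-1]
    - [[0,0,0],[0,0,0],-1]

```text
time: 17.68
eef_pos: [0.6074, 0.001, 0.0848]
tool_rot: [3.139, -0.0, 1.613]
force: [1.2, 0.6, 4.3]
gripper_width: 0.0116
grip_force: 15.0
```

Emit:
move_arm:
  targets:
    - [[0,0,0],[0,2,0],-1]
    - [[0,0,0],[0,2,0],-1]
    - [[0,0,0],[0,2,0],-1]
    - [[0,0,0],[0,1,0],-1]
    - [[0,0,0],[0,1,0],-1]
    - [[0,0,0],[0,1,0],-1]
    - [[0,0,0],[0,0,0],-1]

```text
time: 18.27
eef_pos: [0.6146, 0.0013, 0.0848]
tool_rot: [3.141, -0.0, 1.613]
force: [-2.5, 0.8, 5.3]
gripper_width: 0.0117
grip_force: 15.0
```

Emit:
move_arm:
  targets:
    - [[0,0,0],[0,1,0],-1]
    - [[0,0,0],[0,1,0],-1]
    - [[0,0,0],[0,1,0],-1]
    - [[0,0,0],[0,0,0],-1]
    - [[0,0,0],[0,0,0],-1]

```text
time: 18.68
eef_pos: [0.6146, 0.0014, 0.0847]
tool_rot: [-3.135, -0.0, 1.613]
force: [-10.3, 1.0, 9.8]
gripper_width: 0.0113
grip_force: 15.0
```

Shut against its stop (0.1499 m travelled). I'll ease off, release and lift clear.

Emit:
move_arm:
  targets:
    - [[0,0,0],[0,-1.5,0],-1]
    - [[0,0,0],[0,0,0],0]
    - [[0,0,0],[0,0,0],0]
    - [[0,0,0],[0,0,0],0]
    - [[0,0,0],[0,0,0],0]
    - [[0,0,0],[0,0,-25],0]
    - [[0,0,0],[0,0,-35],0]
    - [[0,0,0],[0,0,-40],0]

```text
time: 19.35
eef_pos: [0.6141, 0.0012, 0.1819]
tool_rot: [-3.135, -0.001, 1.613]
force: [1.1, 0.3, 0.8]
gripper_width: 0.0466
grip_force: 0.0
```

Emit:
move_arm:
  targets:
    - [[0,0,0],[0,-35,-20],0]
    - [[0,0,0],[0,-40,0],0]
    - [[0,0,0],[0,-40,0],0]
    - [[0,0,0],[0,-40,0],0]
    - [[0,0,0],[0,-30,0],0]
    - [[0,0,0],[0,0,0],0]
    - [[0,0,0],[0,0,0],0]

```text
time: 19.93
eef_pos: [0.4303, -0.0067, 0.2046]
tool_rot: [3.139, 0.0, 1.613]
force: [0.9, 0.3, 0.3]
gripper_width: 0.0467
grip_force: 0.0
```

```bash
python3 - <<'E'
from h import *
s=env.get_state();print(s["eef_pos"],s["force"]);c=env.camera("scene");T=env.camera("top")
cv2.imwrite("pics/s7.png",np.hstack([cv2.resize(c["image"][90:330,80:400,::-1],(400,300)),cv2.resize(T["image"][90:270,130:370,::-1],(400,300))]))
E
```

```text
[ 0.43030268 -0.00670059  0.20463244] [0.86540486 0.33147019 0.27539384]
```

View pics/s7.png

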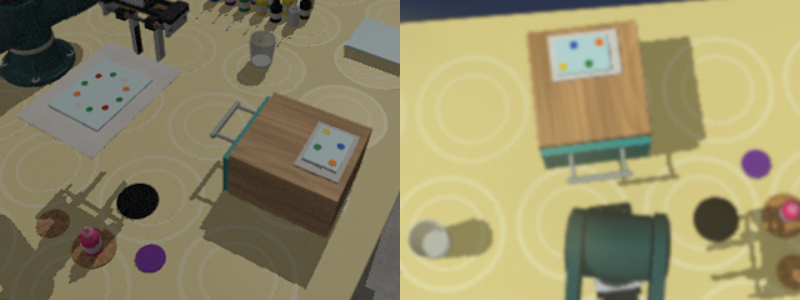

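The drawer is shut, pink stands on the coaster, the cup is untouched and the arm is clear.

```bash
python3 -c "
from plant import env
print(env.sign_off())"
```

```text
the job is handed in; nothing more can be done
None
```

The job is handed in at about 20 s of the 64 s allowed: the pink bottle stands upright on the cork coaster, the drawer is pushed fully shut, and the cup is untouched; yellow and blue were upright in their cells when last seen, before the drawer closed.

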